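# Gauge the red mounted section and lock the probe

## Task

Slide the gauge's carriage by its knob, fully to its stop, so that the red mounted section stands under the probe. Then bring the probe gently down until it touches the top of the red section in its pocket, and swing the red lever all the way across to lock the probe at that height, leaving both sections in their pockets and the probe off the cream one.

Things in the scene. Friction and masses are not known exactly. Their poses are not given: they have to be found in the camera images.
- gauge: Bench depth gauge, fixed: grey base 165 x 215 x 16 mm, steel column behind (x = +78 mm, 152 mm high), white head 42 mm wide (x = -28 to +95 mm, 114 to 140 mm above the bench) reaching out over an aluminium carriage. Origin on the bench straight below the probe's axis; x points from the probe to the column, y left, along the carriage's travel; z up. All offsets here use these axes.
- cross_slide (a joint): Carriage position along the gauge's y, m: 0 mid (start), hard stops at -0.030 (right) and +0.030 (left); 1.5 N friction, stays put. Carriage 62 x 130 mm, top 50 mm above the bench, with two 35 mm round pockets 28 mm deep at y = +30 and -30 mm: at the left stop the right-hand pocket is under the probe, at the right stop the left-hand one. One holds the red section, the other the cream (varies).
- slide_knob (a point): Middle of the carriage's upright black knob, 16 mm diameter, 40 mm high (42 to 82 mm above the bench), on a bracket 88 mm in front of the probe axis. This point is 62 mm above the bench and moves with the carriage.
- probe_tip (a point): Lowest point of the steel probe rod (9 mm rod, 6 mm at the tip).
- probe_knob (a point): Centre of the black knob on top of the probe rod: 22 mm diameter, 26 mm high, 138 mm above the tip; its top is 150 mm above the tip. Push its top or grip its sides from above. It moves with the probe; with the tip on the red section its underside still clears the head by about 24 mm.
- lock_lever (a joint): Angle of the red lock lever on the head, rad: 0 free (starts at 0 to 0.25), 1.2 locked (hard stop). Grows as its pin, right of the head, is pushed away from the robot: counter-clockwise from above. At 0.6 the arm points straight right (gauge -y). Friction 0.05 N m; stays put. From about 1.0 on it bites on the rod and needs up to about 8 N at the pin.
- lock_pin (a point): Centre of the upper part of the lever's upright red pin, 14 mm diameter, 50 mm from the pivot; it rises above the 10 mm wide lever arm, from 147 to 176 mm above the bench, and this point is at 165 mm.
- lock_pivot (a point): Point on the lever's vertical pivot axis (35 mm to the right of the probe axis), at the same height as lock_pin.
- red_section_top (a point): Centre of the top face of the dark red mounted section, a loose solid disc 30 mm in diameter and 18 mm high, standing in one pocket, its top about 10 mm below the carriage's top face.
- cream_section_top (a point): Centre of the top face of the cream mounted section, a loose solid disc 32 mm in diameter and 20 mm high, standing in the other pocket.
- red_section: The red section itself, origin at the centre of its underside, z up.
- cream_section: The cream section itself, origin at the centre of its underside, z up.
- probe: The probe: a vertical steel rod with the knob on top. Origin at its tip, z up. It slides straight up and down, tip 80 mm (upper stop) to 34 mm above the bench, starting with the tip at 64 to 80 mm. 3 N of friction; it stays where it is left, and is clamped once the lever is locked.
Things that resemble listed ones, but are neither listed nor needed, are in the scene too. Leave any yellow look-alike of the red_section alone.

How it is judged:
By the outcome, as a careful person would: the job done as asked, in the order asked, and still so for the second after the job is handed in, with the robot touching nothing.
It also fails if it takes over 51 s, if anything falls off the work surface, if the arm or the gripper's body presses on something with over 40 N, if the wrist force passes 120 N, or if a joint passes its speed limit or range.

## Robot

A 7-joint arm with a two-finger parallel gripper is mounted at the origin on a cart in front of the work surface, level with it; the furniture and walls round the work are solid. World frame = base frame: x ahead of the robot, y to its left, z up, the work surface at z = 0. Lengths are in mm, angles in rad, forces in N, time in s.
With the tool pointing down it reaches from about 400 to 875 mm from the base axis. Payload 4.4 kg.
Tool frame: the origin (TCP) lies at the very end of the fingers, on their centre line; the grasp point (between the pads) lies 19 mm behind it; z points along the fingers, y is the line along which they close (so a half turn about z gives the same grasp; the last joint's range is limited). The gripper opens to 85 mm and grips with 20 to 120 N. Pads are 22 mm wide; open, the fingers measure 114 mm over their backs; the gripper's body (76 mm by 85 mm) begins 54 mm behind the grasp point. The pads swing forward as they close: fully open they stand 13 mm farther back than shut.
Start: joints at [1.147, 0.628, 0.038, 1.517, -0.027, 0.996, -0.02], TCP at [227.667, -608.839, 231.313] pointing down, gripper open.
Joint ranges: [-3.06, 3.06], [-0.37, 2.12], [-1.25, 1.32], [0.18, 2.47], [-1.1, 4.24], [0.23, 1.98], [-2.94, 2.94]. Speed limits (rad/s): [2.57, 2.57, 3.14, 3.14, 3.14, 3.14, 3.14].

## Interface

Orientations are given as [roll, pitch, yaw] about the fixed x, y, z axes, in that order (R = Rz(yaw) Ry(pitch) Rx(roll)).
In Python, from cell import monitor, viewer, workorder gives the robot as it stands.
- The arm moves only by the tool arm_command, never from a script. Its argument "series" is one flat list of numbers, 5 for each row, row after row: the opening in per cent of the stroke, from 0 (shut) to 100 (fully open), then the shift along the tool's x, y, z in cm, then the turn about the tool's z in degrees. In form: [claw, x, y, z, roll, claw, x, y, z, roll, ...]. A call has exactly 5 rows; each row is the pose to reach, as a shift and turn from the pose commanded when the call began, along the tool's axes at that moment; what a row does not reach only later rows make up. A row lasts 1/12 s, in which the tool goes at most 41.7 mm and 7.16 degrees, less where a joint would pass 70% of its speed; a pose out of reach is approached as far as the arm can. A call with a gripper value outside its range is refused whole. The fingers move at their own pace and stop on an object; the grip force is fixed at half the most. Time passes only in rows, so rows that repeat a pose let the fingers close, or fill a call up. It gives the time, the measured TCP pose, the force, the opening and the grip force at its end, in the units of the state.
- monitor.read_state(): the state, without advancing time (a new reading comes with each control period).
- viewer.get_image(name): name is "side" or "top" or "wrist"; returns (picture, depth): 400x640x3 uint8, red, green, blue; 400x640 float32, mm along the optical axis (not along the pixel's ray), 0 where there is no reading.
- viewer.camera_model(name): a dict with "mtx" (3x3 intrinsics, pixels), "dist_coeffs" ([k1, k2, p1, p2, k3] as OpenCV has them; the pictures are not rectified), "R" (3x3) and "t" (3): a world point X has camera coordinates R X + t. Camera axes: x right, y down, z forward; pixel columns grow to the right and rows downward; lengths in mm; the calibration is good to about 2 mm. A picture is of the moment at which its call begins: read the wrist's pose just before it. camera_model takes no time and is no camera call; for the wrist camera it gives the pose at the moment of the call.
- workorder.finish_job(): hands the job in; it is judged then, once.
The state is a dict: "clock": time; "qpos": joint angles; "qd": joint speeds; "tau": joint torques, N m; "eef_pos": TCP position; "tool_rot": TCP orientation; "force": force on the tool from outside, world axes, zero at the start; "torque": the same for the moment, N m; "width": finger opening in mm; "gripper_force": force on a finger pad.
Only numpy, scipy, OpenCV 4.12 (cv2) and the standard library are available. Lean on these libraries where they do the work, as an engineer would, in place of code of your own. Each camera call takes 0.05 s, during which the arm holds its last target. There are 200 camera calls.

## Working session

There is one attempt and no reset: what is moved stays moved. The work goes in short steps, Python scripts to look and compute and a tool call to move; the robot and the scene stay as the last step left them, time stands still between calls to the robot, and variables do not carry over. Pictures are saved under pics/ and viewed, at most 10 in all, crops included, and the job is handed in when it is done.

Besides the shell and the picture viewer there is one more tool, called after ">>>" in YAML: its name, and indented under it one key for each argument. arm_command: Moves the arm, as the interface text tells. Its arguments: {"type":"object","properties":{"series":{"type":"array","items":{"type":"number"}}},"required":["series"]}

```bash
mkdir -p pics
cat > h.py <<'E'
import numpy as np, cv2
from cell import monitor, viewer, workorder
def pix(cm,P):
    rv,_=cv2.Rodrigues(np.array(cm["R"])); 
    return cv2.projectPoints(np.array(P,float).reshape(-1,3),rv,np.array(cm["t"],float),np.array(cm["mtx"]),np.array(cm["dist_coeffs"]))[0].reshape(-1,2)
def ray(cm,uv):
    n=cv2.undistortPoints(np.array(uv,float).reshape(-1,1,2),np.array(cm["mtx"]),np.array(cm["dist_coeffs"])).reshape(-1,2)
    R=np.array(cm["R"]);t=np.array(cm["t"])
    return -R.T@t, np.c_[n,np.ones(len(n))]@R
def onz(cm,uv,z):
    c,d=ray(cm,uv); return c+d*((z-c[2])/d[:,2:3])
def deproj(cm,uv,dep):
    c,d=ray(cm,uv); return c+d*np.array(dep).reshape(-1,1)
E
python3 - <<'E'
from h import *
s=monitor.read_state();print({k:np.round(v,3) for k,v in s.items()})
for n in("side","top"):
    p,d=viewer.get_image(n);np.savez(f"{n}0.npz",p=p,d=d);cv2.imwrite(f"pics/{n}0.png",p[:,:,::-1])
    cm=viewer.camera_model(n);print(n,np.round(-np.array(cm["R"]).T@cm["t"]),np.round(np.array(cm["R"]),2).tolist())
E
```

```text
{'clock': np.float64(0.0), 'qpos': array([ 1.147,  0.629,  0.038,  1.518, -0.027,  0.996, -0.02 ]), 'qd': array([ 0.002,  0.001,  0.   ,  0.   ,  0.001, -0.002,  0.001]), 'tau': array([-1.0000e-03, -5.6339e+01,  1.2260e+00, -1.9344e+01,  1.1000e-02,
        1.1000e-02,  0.0000e+00]), 'eef_pos': array([ 227.461, -608.234,  230.397]), 'tool_rot': array([-3.14 , -0.   ,  0.358]), 'force': array([ 0.686, -0.175,  1.041]), 'torque': array([-0.014,  0.01 ,  0.026]), 'gripper_force': np.float64(0.0), 'width': np.float64(85.378)}
side [ 477. -766.  756.] [[1.0, -0.1, -0.02], [-0.08, -0.61, -0.79], [0.07, 0.79, -0.61]]
top [435.  29. 990.] [[0.03, -1.0, -0.04], [-0.99, -0.02, -0.15], [0.14, 0.04, -0.99]]
```

```bash
ls pics
```

```text
side0.png
top0.png
```

View pics/side0.png

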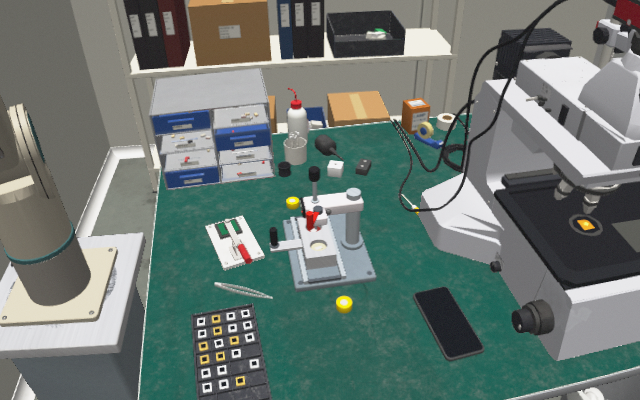

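View pics/top0.png

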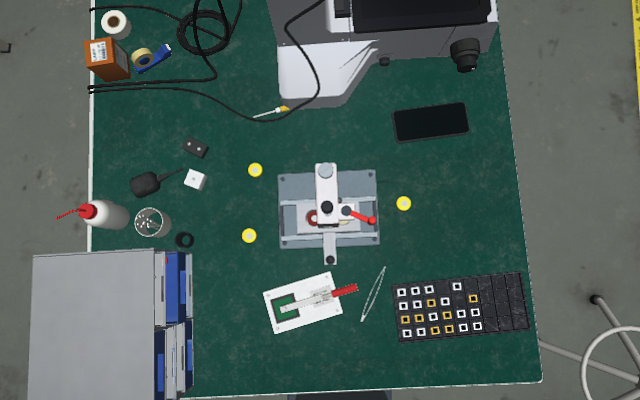

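The side view shows the gauge: probe knob (314,173), slide knob (274,238) and lever pin (311,218). In the top view the probe knob is at (327,207), the slide knob at (330,260), the lever pin at (372,220), and red shows in the left pocket at (313,217). Look-alikes are the yellow discs, top (255,170), (249,236) and (404,203), and the red tool handle at top (345,289). Next is one close crop.

Run:
```python
from h import *
t=np.load("top0.npz")["p"][150:275,265:395];s=np.load("side0.npz")["p"][160:290,255:385]
a=cv2.resize(t,(400,385),interpolation=2);b=cv2.resize(s,(400,400),interpolation=2)
im=np.zeros((400,800,3),np.uint8);im[:385,:400]=a;im[:,400:]=b
cv2.imwrite("pics/crop0.png",im[:,:,::-1])
T=np.load("top0.npz");cm=viewer.camera_model("top")
for n,u,v in[("probeknob",327,207),("slideknob",330,260),("pin",374,220),("column",325,170),("carr",345,223)]:
    print(n,T["d"][v,u],np.round(deproj(cm,[[u,v]],[T["d"][v,u]]),1))
```

```text
probeknob 779.02325 [[538.4  42.6 217.8]]
slideknob 898.04834 [[450.9  36.5  84.4]]
pin 814.1023 [[522.5 -41.2 176.3]]
column 857.04266 [[617.5  49.3 150.8]]
carr 953.51056 [[529.4   7.3  38.4]]
```

View pics/crop0.png

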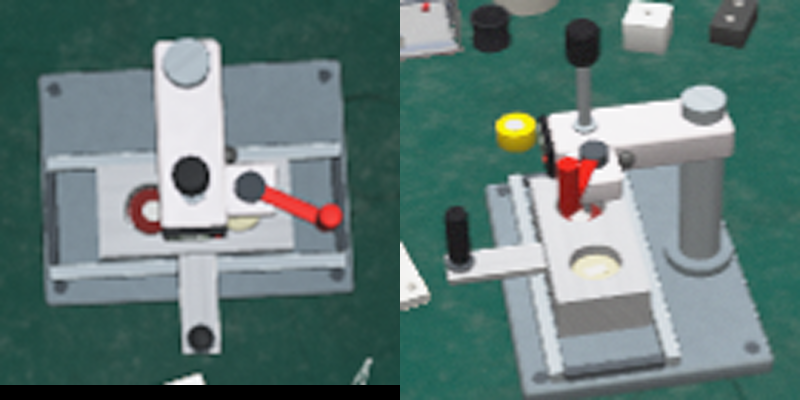

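The crop confirms dark red in the left pocket (145,208) and cream in the right (240,222), so the carriage must go to the right stop (gauge -y). Now I'll measure the knobs.

```bash
cat > m.py <<'E'
from h import *
def cloud(n,f):
    T=np.load(f);cm=viewer.camera_model(n);v,u=np.mgrid[150:290,230:420]
    u=u.ravel();v=v.ravel();d=T["d"][v,u];k=d>0
    return deproj(cm,np.c_[u,v][k],d[k]),T["p"][v,u][k].astype(int)
def feat(n,f):
    P,c=cloud(n,f)
    dark=c.max(1)<70
    red=(c[:,0]>120)&(c[:,1]<60)&(c[:,2]<70)
    out={}
    for name,m,x,y,r,zl in[("probeknob",dark,538,42,25,185),("slideknob",dark,451,36,20,60),("pin",red,522,-41,18,150)]:
        k=m&(np.hypot(P[:,0]-x,P[:,1]-y)<r)&(P[:,2]>zl)
        q=P[k]
        if len(q)<4: print(n,name,"few",len(q));continue
        zt=np.percentile(q[:,2],90);tt=q[q[:,2]>zt-4]
        print(n,name,len(q),"ztop %.1f"%zt,"top ctr",np.round((tt.min(0)+tt.max(0))[:2]/2,1),"mean",np.round(tt.mean(0)[:2],1),"ext",np.round(np.ptp(tt,axis=0)[:2],1))
E
python3 - <<'E'
from m import *
feat("top","top0.npz");feat("side","side0.npz")
P,c=cloud("top","top0.npz")
w=(P[:,2]>134)&(P[:,2]<146)&(c.min(1)>150)
q=P[w];r=cv2.minAreaRect(q[:,:2].astype(np.float32));print("head",r,q[:,2].mean())
k=(P[:,2]>10)&(P[:,2]<22);r=cv2.minAreaRect(P[k][:,:2].astype(np.float32));print("base",r)
E
```

```text
top probeknob 111 ztop 219.3 top ctr [539.4  43.5] mean [539.1  43.6] ext [19.1 18.9]
top slideknob 44 ztop 83.5 top ctr [451.9  38.5] mean [452.4  37.7] ext [13.8 11.9]
top pin 27 ztop 177.5 top ctr [522.5 -36.9] mean [522.9 -36.6] ext [10.9 12.5]
side probeknob 152 ztop 217.6 top ctr [539.5  40.4] mean [539.3  38.4] ext [19.1 24.3]
side slideknob 80 ztop 82.9 top ctr [452.2  34.5] mean [451.8  32.8] ext [12.5 17.7]
side pin 97 ztop 175.7 top ctr [523.2 -41.3] mean [522.8 -42.1] ext [13.2 13.7]
head ((573.720458984375, 30.817150115966797), (123.26370239257812, 72.28177642822266), 3.2547926902770996) 139.5429478462607
base ((527.8375244140625, 41.73667907714844), (273.0504150390625, 373.0537109375), 1.7147754430770874)
```

Gauge yaw is about 0.06 rad, with the probe axis at (539.4, 42.5) and the tip at z ≈ 68. The slide knob is at about (452, 37), and the pin at (523, -39) puts the lever at about 0.16. All of this fits the text. I'll move toward the slide knob and turn the tool to yaw 0.06.

>>> arm_command:
  series: [50,2.6,-2.5,0,4,50,5.2,-5,0,8,50,7.8,-7.6,0,12,50,10.4,-10.1,0,15,50,13,-12.6,0,17]

```text
clock: 0.52
eef_pos: [305.6, -443.4, 230.9]
tool_rot: [-3.141, 0.0, 0.058]
force: [-0.2, 0.5, 0.4]
width: 42.7
gripper_force: 0.0
```

```bash
python3 -c "
from h import *
s=monitor.read_state();print(s['clock'],s['eef_pos'],s['tool_rot'],s['width'])"
```

```text
0.5167 [ 305.58355343 -443.41748949  230.939313  ] [-3.14083469e+00  3.04460592e-04  5.81845094e-02] 42.69678250117368
```

>>> arm_command:
  series: [50,1.4,-3.8,0,0,50,2.8,-7.6,0,0,50,4.2,-11.4,0,0,50,5.6,-15.1,0,0,50,7,-18.9,0,0]

```text
clock: 0.93
eef_pos: [363.7, -250.5, 231.2]
tool_rot: [-3.141, 0.0, 0.061]
force: [1.0, 0.7, -0.6]
width: 42.7
gripper_force: 0.0
```

>>> arm_command:
  series: [50,1.4,-3.8,0,0,50,2.8,-7.6,0,0,50,4.2,-11.4,0,0,50,5.6,-15.1,0,0,50,7,-18.9,0,0]

```text
clock: 1.35
eef_pos: [422.0, -57.6, 231.3]
tool_rot: [3.141, 0.0, 0.061]
force: [0.4, 0.0, -0.3]
width: 42.7
gripper_force: 0.0
```

>>> arm_command:
  series: [50,1.1,-3.2,1,0,50,2.3,-6.3,2,0,50,3.4,-9.5,3,0,50,3.4,-9.5,4,0,50,3.4,-9.5,4,0]

```text
clock: 1.77
eef_pos: [449.1, 39.6, 189.6]
tool_rot: [-3.141, 0.004, 0.066]
force: [-0.4, -1.3, 0.2]
width: 42.5
gripper_force: 0.0
```

Run:
```python
from h import *
cm=viewer.camera_model("wrist");p,d=viewer.get_image("wrist");cv2.imwrite("pics/w1.png",p[:,:,::-1])
s=monitor.read_state();print(s['eef_pos'],s['tool_rot'])
print("cam",-np.array(cm["R"]).T@cm["t"])
print(pix(cm,[[452,37,83],[539.4,42.5,218],[523,-39,176]]))
hsv=cv2.cvtColor(p,cv2.COLOR_RGB2GRAY)
v,u=np.mgrid[0:400,0:640];k=(d>0)&(p.max(2)<75)
P=deproj(cm,np.c_[u[k],v[k]],d[k])
q=P[(np.hypot(P[:,0]-452,P[:,1]-37)<18)&(P[:,2]>75)&(P[:,2]<90)]
if len(q):print("knob",len(q),q.min(0),q.max(0),q.mean(0))
```

```text
[449.03861779  37.77314427 190.40929727] [3.14107917e+00 3.09330320e-03 6.28250977e-02]
cam [533.38855799  44.14034667 332.50129445]
[[318.24365064 188.48012326]
 [321.81802774  79.73862654]
 [465.91454343 127.57070724]]
knob 221 [445.18397589  27.84565919  75.04134343] [460.56238459  42.98227831  84.1263634 ] [453.57499111  35.53583142  81.61467789]
```

View pics/w1.png

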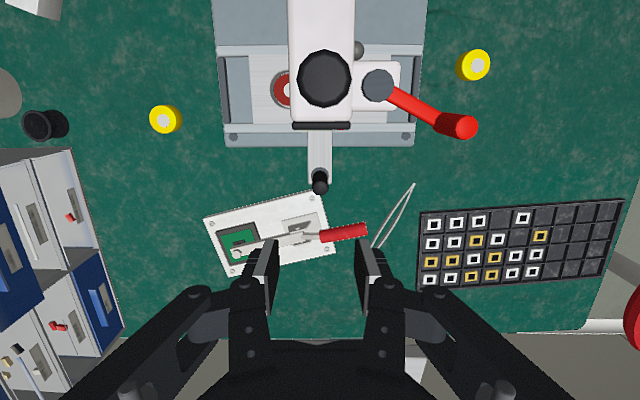

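The wrist view shows the slide knob's top at (320,180), the red section at (283,90), the probe knob at (324,78) and the pin at (465,127). The camera sits about 84 mm ahead of the fingers. Lowering here would bring it near the probe knob, so I'll turn the tool 90° to put the camera on the left, and push the knob with shut fingers.

```bash
python3 -c "
from h import *
s=monitor.read_state();print(s['qpos'],s['eef_pos'])"
```

```text
[-0.1644225   0.41347713  0.02455412  2.09503603 -0.01615002  0.6363771
 -1.63688776] [449.03861779  37.77314427 190.40929727]
```

>>> arm_command:
  series: [0,0,-1,0,-7,0,0,-2,0,-14,0,0,-3,0,-21,0,0,-3,0,-28,0,0,-3,0,-35]

```text
clock: 2.23
eef_pos: [448.3, 66.2, 192.0]
tool_rot: [3.141, 0.0, 0.676]
force: [-0.3, -0.4, 0.1]
width: 0.5
gripper_force: 0.0
```

>>> arm_command:
  series: [0,0,0,0,-7,0,0,0,0,-14,0,0,0,0,-21,0,0,0,0,-28,0,0,0,0,-35]

```text
clock: 2.65
eef_pos: [448.3, 65.3, 191.9]
tool_rot: [3.141, 0.001, 1.285]
force: [0.1, 0.0, 0.8]
width: -0.2
gripper_force: 0.0
```

>>> arm_command:
  series: [0,0,0,2,-7,0,0,0,4,-14,0,0,0,6,-20,0,0,0,8,-20,0,0,0,8,-20]

```text
clock: 3.07
eef_pos: [446.4, 64.7, 109.3]
tool_rot: [-3.136, 0.002, 1.629]
force: [-1.0, 0.0, -0.2]
width: -0.2
gripper_force: 0.0
```

>>> arm_command:
  series: [0,0,0.4,2,0,0,0,0.4,4,0,0,0,0.4,5.4,0,0,0,0.4,5.4,0,0,0,0.4,5.4,0]

```text
clock: 3.48
eef_pos: [452.0, 66.2, 57.9]
tool_rot: [-3.141, 0.002, 1.63]
force: [-1.7, -0.0, 0.8]
width: -0.1
gripper_force: 0.0
```

Run:
```python
from h import *
s=monitor.read_state();print(s['eef_pos'],s['force'])
ims=[]
for n,(a,b,c,d) in {"top":(165,265,265,385),"side":(150,260,220,352)}.items():
    p,_=viewer.get_image(n);ims.append(cv2.resize(p[a:b+30,c:d],(400,433)))
cv2.imwrite("pics/k1.png",np.hstack(ims)[:,:,::-1])
```

```text
[451.98487761  66.1514511   57.91216159] [-1.6530976  -0.00226015  0.765361  ]
```

View pics/k1.png

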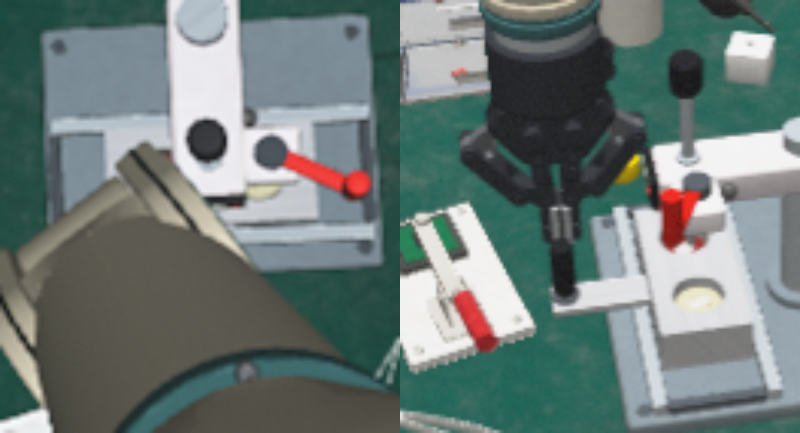

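The right panel shows the shut fingers at (560,225), directly left of the slide knob (563,270) and clear of the gauge. Now I'll push along gauge -y (tool -x).

>>> arm_command:
  series: [0,-0.7,0,0,0,0,-1.4,0,0,0,0,-2.1,0,0,0,0,-2.8,0,0,0,0,-3.4,0,0,0]

```text
clock: 4.0
eef_pos: [454.6, 33.5, 57.9]
tool_rot: [3.14, -0.001, 1.632]
force: [-2.5, 3.9, 3.6]
width: 0.0
gripper_force: 1.0
```

>>> arm_command:
  series: [0,-0.1,0,0,0,0,-0.2,0,0,0,0,-0.3,0,0,0,0,-0.4,0,0,0,0,-0.4,0,0,0]

```text
clock: 4.42
eef_pos: [454.6, 29.7, 57.7]
tool_rot: [3.141, -0.0, 1.632]
force: [-3.3, 2.2, 5.1]
width: 0.1
gripper_force: 0.8
```

>>> arm_command:
  series: [0,-0.1,0,0,0,0,-0.2,0,0,0,0,-0.3,0,0,0,0,-0.4,0,0,0,0,-0.4,0,0,0]

```text
clock: 4.83
eef_pos: [454.8, 25.5, 57.5]
tool_rot: [-3.142, 0.0, 1.632]
force: [-3.5, 1.7, 5.4]
width: -0.0
gripper_force: 1.7
```

>>> arm_command:
  series: [0,-0.1,0,0,0,0,-0.2,0,0,0,0,-0.3,0,0,0,0,-0.3,0,0,0,0,-0.3,0,0,0]

```text
clock: 5.25
eef_pos: [454.8, 25.4, 57.5]
tool_rot: [3.141, -0.003, 1.634]
force: [-5.3, 8.6, 5.8]
width: -0.0
gripper_force: 4.6
```

>>> arm_command:
  series: [0,-0.1,0,0,0,0,-0.2,0,0,0,0,-0.2,0,0,0,0,-0.2,0,0,0,0,-0.2,0,0,0]

```text
clock: 5.67
eef_pos: [454.8, 25.3, 57.5]
tool_rot: [3.14, -0.006, 1.636]
force: [-5.8, 13.5, 6.7]
width: -0.1
gripper_force: 6.9
```

>>> arm_command:
  series: [0,0.4,0,0,0,0,1,0,0,0,0,1.6,0,0,0,0,2,0,-1,0,0,2,0,-3,0]

```text
clock: 6.08
eef_pos: [453.5, 41.1, 86.2]
tool_rot: [-3.139, 0.0, 1.632]
force: [0.4, -0.2, 0.2]
width: 0.2
gripper_force: 0.0
```

>>> arm_command:
  series: [0,0,0,-4,0,0,0,0,-8,0,0,0,0,-12,0,0,0,0,-16,0,0,0,0,-16,0]

```text
clock: 6.5
eef_pos: [459.1, 41.4, 254.1]
tool_rot: [3.127, -0.0, 1.63]
force: [1.1, 0.8, 0.1]
width: -0.3
gripper_force: 0.0
```

Run:
```python
from h import *
s=monitor.read_state();print(s['eef_pos'],s['tool_rot'],s['force'])
ims=[]
for n,(a,b,c,d) in {"top":(165,275,265,385),"side":(150,260,240,360)}.items():
    p,D=viewer.get_image(n);np.savez(f"{n}1.npz",p=p,d=D);ims.append(cv2.resize(p[a:b,c:d],(400,367)))
cm=viewer.camera_model("wrist");p,D=viewer.get_image("wrist");ims.append(cv2.resize(p,(400,250)))
im=np.zeros((600,800,3),np.uint8);im[:367-20,:400]=ims[0][20:];im[:347,400:]=ims[1][20:];im[350:,:400]=ims[2]
cv2.imwrite("pics/k2.png",im[:,:,::-1])
import m
m.feat("side","side1.npz");m.feat("top","top1.npz")
```

```text
[459.13791923  41.42946041 254.05173274] [ 3.12708026e+00 -2.12238305e-04  1.63029109e+00] [1.1165045  0.75366935 0.14070926]
side probeknob 152 ztop 217.4 top ctr [539.6  38.5] mean [539.6  38.3] ext [18.8 20.7]
side slideknob 46 ztop 269.5 top ctr [456.7  30.3] mean [455.3  31.6] ext [25.2  9.6]
side pin 95 ztop 176.2 top ctr [523.  -42.5] mean [522.8 -42.4] ext [13.2 11.6]
top probeknob few 0
top slideknob few 0
top pin 23 ztop 176.7 top ctr [522.4 -37.7] mean [523.2 -38.2] ext [10.9 10.8]
```

View pics/k2.png

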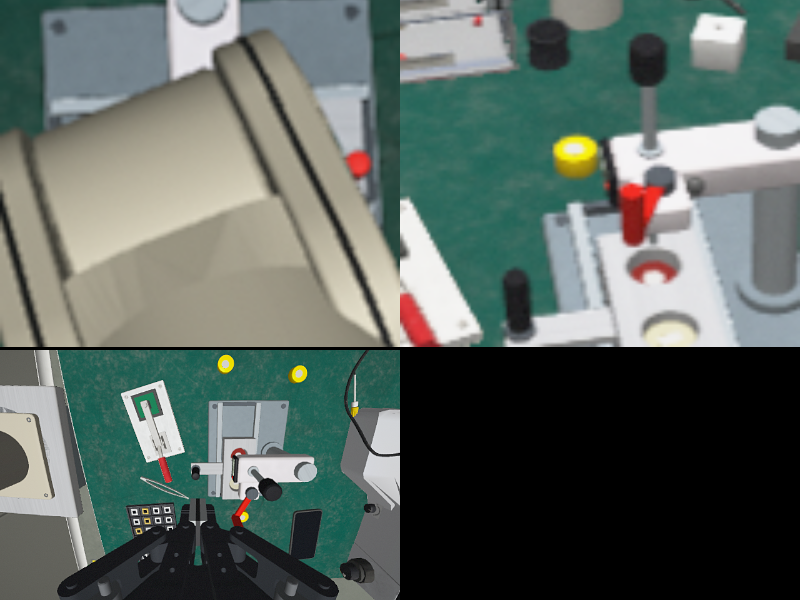

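The side panel shows the carriage moved: the red section in its pocket at (655,268) is below the probe tip (653,238), with cream beside it at (670,330). I'll check numerically that red is under the probe axis, and measure its top height.

Run:
```python
from m import *
P,c=cloud("side","side1.npz")
hs=(c[:,0]>90)&(c[:,0]-c[:,1]>50)&(c[:,0]-c[:,2]>50)
k=hs&(np.hypot(P[:,0]-539,P[:,1]-42)<28)&(P[:,2]>20)&(P[:,2]<60);q=P[k]
print(len(q),np.median(q[:,2]),q.min(0),q.max(0))
T=np.load("side1.npz");cm=viewer.camera_model("side")
a=pix(cm,[[539.4,42.0,40],[539.4,42,68]]);print(a)
v,u=np.where(np.ones((400,640),bool))
p=T["p"].astype(int);r=(p[:,:,0]>90)&(p[:,:,0]-p[:,:,1]>50)&(p[:,:,0]-p[:,:,2]>50)
b=np.argwhere(r[220:250,290:335]) ;print(b.min(0)+[220,290],b.max(0)+[220,290])
print("xy at z40 of section center px",[onz(cm,[[316,240.5]],40)])
# carriage top heights around
k=(c.min(1)>130)&(np.hypot(P[:,0]-539,P[:,1]-20)<45)&(P[:,2]<70);print("carr z",np.median(P[k][:,2]))
# slide knob xy
d=(c.max(1)<70)&(np.hypot(P[:,0]-454,P[:,1]-7)<20)&(P[:,2]>60)&(P[:,2]<95);q=P[d];print("knob",q.min(0),q.max(0))
# red centre white dot
w=(np.hypot(P[:,0]-539,P[:,1]-42)<12)&(P[:,2]>30)&(P[:,2]<46);q=P[w];print(len(q),np.median(q,0))
```

```text
49 39.73385291731779 [525.91714925  34.02208333  32.37720383] [552.91372405  59.11161986  42.9660433 ]
[[315.75251823 238.37704671]
 [315.46118105 228.22044077]]
[220 307] [240 322]
xy at z40 of section center px [array([[539.27170992,  35.27311898,  40.        ]])]
carr z 48.82365806850112
knob [446.70307942  -5.9267902   60.03050063] [461.04889637  10.90654958  84.5037643 ]
54 [539.63962763  43.56580687  39.92937689]
```

The red top is at z ≈ 39.8 under the probe axis, and the carriage has moved about 31 mm to its stop. Now over to the probe knob.

>>> arm_command:
  series: [0,0,2,0,0,0,-0.1,4,0,0,0,-0.2,6,0,0,0,-0.4,8,0,0,0,-0.4,8,0,0]

```text
clock: 7.07
eef_pos: [537.0, 41.0, 245.1]
tool_rot: [-3.142, -0.001, 1.63]
force: [2.1, -0.4, 0.2]
width: -0.2
gripper_force: 0.0
```

>>> arm_command:
  series: [0,0,0,1,0,0,0,0,2,0,0,0,0,2.5,0,0,0,0,2.5,0,0,0,0,2.5,0]

```text
clock: 7.48
eef_pos: [533.0, 41.5, 221.6]
tool_rot: [-3.14, 0.0, 1.632]
force: [0.4, -0.1, 0.7]
width: 0.1
gripper_force: 0.0
```

>>> arm_command:
  series: [0,0,0.6,0,0,0,0,0.6,0,0,0,0,0.6,0.4,0,0,0,0.6,0.8,0,0,0,0.6,1.2,0]

```text
clock: 7.9
eef_pos: [540.9, 42.1, 210.6]
tool_rot: [3.139, -0.0, 1.632]
force: [1.8, -0.0, 3.3]
width: 0.4
gripper_force: 1.6
```

>>> arm_command:
  series: [0,0,0,0.3,0,0,0,0,0.6,0,0,0,0,0.9,0,0,0,0,1.2,0,0,0,0,1.2,0]

```text
clock: 8.32
eef_pos: [539.8, 41.9, 197.8]
tool_rot: [-3.141, -0.0, 1.632]
force: [1.1, 0.0, 0.4]
width: -0.2
gripper_force: 0.6
```

>>> arm_command:
  series: [0,0,0,0.1,0,0,0,0,0.2,0,0,0,0,0.3,0,0,0,0,0.4,0,0,0,0,0.5,0]

```text
clock: 8.73
eef_pos: [539.7, 41.9, 193.2]
tool_rot: [-3.141, 0.0, 1.632]
force: [0.8, 0.4, 3.2]
width: -0.5
gripper_force: 1.6
```

>>> arm_command:
  series: [0,0,0,0.1,0,0,0,0,0.15,0,0,0,0,0.2,0,0,0,0,0.25,0,0,0,0,0.25,0]

```text
clock: 9.15
eef_pos: [539.7, 41.9, 190.6]
tool_rot: [-3.141, 0.0, 1.632]
force: [-0.3, 0.5, 2.6]
width: 0.1
gripper_force: 1.0
```

>>> arm_command:
  series: [0,0,0,0.05,0,0,0,0,0.1,0,0,0,0,0.1,0,0,0,0,0.1,0,0,0,0,0.1,0]

```text
clock: 9.57
eef_pos: [539.8, 41.9, 189.9]
tool_rot: [-3.141, 0.0, 1.632]
force: [-1.3, 0.2, 4.9]
width: 0.4
gripper_force: 2.3
```

>>> arm_command:
  series: [0,0,0,0.05,0,0,0,0,0.1,0,0,0,0,0.1,0,0,0,0,0.1,0,0,0,0,0.1,0]

```text
clock: 9.98
eef_pos: [539.8, 41.9, 189.5]
tool_rot: [3.142, 0.0, 1.632]
force: [-3.0, -1.0, 10.2]
width: -0.3
gripper_force: 4.8
```

The probe touched at z ≈ 189.7 (190 expected), with 10 N. I'll lift off, go round in front of the lever pin and take a look.

>>> arm_command:
  series: [0,0,0,-1.5,0,0,0,0,-4,0,0,-2.5,-2,-5,0,0,-5,-4,-5,0,0,-7.7,-6,-5,0]

```text
clock: 10.4
eef_pos: [484.4, -38.8, 239.1]
tool_rot: [3.141, -0.0, 1.634]
force: [0.6, -0.2, -0.3]
width: -0.3
gripper_force: 0.0
```

Run:
```python
from m import *
s=monitor.read_state();print(s['eef_pos'])
p,D=viewer.get_image("side");np.savez("side2.npz",p=p,d=D)
cv2.imwrite("pics/s2.png",cv2.resize(p[140:270,230:390],(640,520))[:,:,::-1])
feat("side","side2.npz")
```

```text
[484.36371905 -38.76580757 239.05812032]
side probeknob 63 ztop 190.7 top ctr [539.6  37.6] mean [539.4  38.1] ext [17.4 23. ]
side slideknob few 0
side pin 97 ztop 175.6 top ctr [523.1 -41.9] mean [522.8 -42. ] ext [13.  10.1]
```

View pics/s2.png

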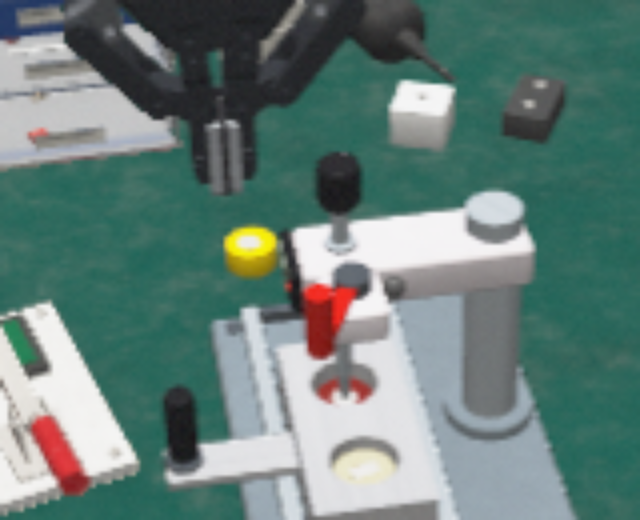

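The side crop shows the probe tip on red at (345,395), the knob staying down at (338,180), and the fingers at (228,185) in front of the pin (320,320). I'll descend to z ≈ 155, then push the pin in +x.

>>> arm_command:
  series: [0,0,0,3,0,0,0,0,6,0,0,0,0,8.4,0,0,0,0,8.4,0,0,0,0,8.4,0]

```text
clock: 10.87
eef_pos: [483.9, -38.4, 154.0]
tool_rot: [-3.138, -0.001, 1.632]
force: [0.2, -0.5, -0.4]
width: 0.4
gripper_force: 0.0
```

>>> arm_command:
  series: [0,0,1,0,0,0,0,2,0,0,0,0,3,0,0,0,0,3.5,0,0,0,0,4,0,0]

```text
clock: 11.28
eef_pos: [525.5, -36.3, 156.0]
tool_rot: [3.14, 0.0, 1.632]
force: [-1.6, -0.7, 0.3]
width: -0.1
gripper_force: 0.7
```

>>> arm_command:
  series: [0,0,0.5,0,0,0,0.1,1,0,0,0,0.1,1.4,0,0,0,0.2,1.8,0,0,0,0.2,2.1,0,0]

```text
clock: 11.7
eef_pos: [545.9, -32.1, 154.9]
tool_rot: [3.142, -0.001, 1.632]
force: [-2.6, 2.0, 1.6]
width: -0.2
gripper_force: 1.2
```

>>> arm_command:
  series: [0,0,0.2,0,0,0,0,0.4,0,0,0,0,0.6,0,0,0,0,0.8,0,0,0,0,0.8,0,0]

```text
clock: 12.12
eef_pos: [552.2, -30.9, 154.4]
tool_rot: [-3.139, -0.002, 1.633]
force: [-3.8, 1.7, 0.2]
width: 0.2
gripper_force: 1.8
```

>>> arm_command:
  series: [0,0,0.1,0,0,0,0,0.2,0,0,0,0,0.3,0,0,0,0,0.4,0,0,0,0,0.4,0,0]

```text
clock: 12.53
eef_pos: [553.4, -30.9, 154.0]
tool_rot: [-3.133, -0.001, 1.633]
force: [-10.0, 3.6, 4.8]
width: -0.1
gripper_force: 4.9
```

>>> arm_command:
  series: [0,0,0.1,0,0,0,0,0.2,0,0,0,0,0.3,0,0,0,0,0.3,0,0,0,0,0.3,0,0]

```text
clock: 12.95
eef_pos: [553.7, -30.9, 153.7]
tool_rot: [-3.128, -0.001, 1.633]
force: [-15.2, 3.9, 9.2]
width: 0.3
gripper_force: 7.6
```

>>> arm_command:
  series: [0,0,0.1,0,0,0,0,0.2,0,0,0,0,0.3,0,0,0,0,0.3,0,0,0,0,0.3,0,0]

```text
clock: 13.37
eef_pos: [554.1, -30.9, 153.5]
tool_rot: [-3.123, -0.0, 1.633]
force: [-21.4, 3.0, 13.0]
width: -0.2
gripper_force: 10.4
```

>>> arm_command:
  series: [0,0,-1,0,0,0,0,-3,0,0,0,0,-5,-1,0,0,0,-7,-4,0,0,0,-7,-8,0]

```text
clock: 13.78
eef_pos: [487.7, -36.9, 232.9]
tool_rot: [-3.131, 0.0, 1.632]
force: [1.0, -0.7, -0.0]
width: -0.1
gripper_force: 0.0
```

>>> arm_command:
  series: [0,-3,-1,-1,0,0,-7,-2,-1,0,0,-11,-3,-1,0,0,-15,-4,-1,0,0,-19,-4,-1,0]

```text
clock: 14.2
eef_pos: [463.7, -230.8, 245.3]
tool_rot: [-3.141, 0.002, 1.631]
force: [0.3, 0.6, -0.7]
width: -0.4
gripper_force: 0.0
```

Run:
```python
from m import *
s=monitor.read_state();print(s['eef_pos'],s['force'])
ims=[]
for n,(a,b,c,d) in {"top":(160,270,265,385),"side":(150,260,250,370)}.items():
    p,D=viewer.get_image(n);np.savez(f"{n}3.npz",p=p,d=D);ims.append(cv2.resize(p[a:b,c:d],(400,367)))
cv2.imwrite("pics/f.png",np.hstack(ims)[:,:,::-1])
for n in("top","side"):
    feat(n,n+"3.npz");P,c=cloud(n,n+"3.npz")
    red=(c[:,0]>120)&(c[:,1]<60)&(c[:,2]<70)&(P[:,2]>165)&(P[:,2]<182);q=P[red];print(n,"pin",len(q),q.mean(0),q.min(0),q.max(0))
```

```text
[ 463.70948111 -230.80937812  245.30503624] [ 0.30153418  0.56753398 -0.73721309]
top probeknob 100 ztop 191.6 top ctr [539.6  43. ] mean [539.2  43.6] ext [19.8 17.9]
top slideknob few 0
top pin few 0
top pin 24 [573.04582525 -29.92867591 176.14636119] [567.66718599 -35.51691044 172.40144915] [578.69032062 -24.43745384 178.65671466]
side probeknob 66 ztop 191.0 top ctr [539.7  38.8] mean [539.9  38.6] ext [17.7 18.8]
side slideknob few 0
side pin few 0
side pin 43 [572.72035129 -36.45108028 172.6674542 ] [567.82845318 -40.68590158 165.73641681] [577.40780419 -29.45688259 177.15624853]
```

View pics/f.png

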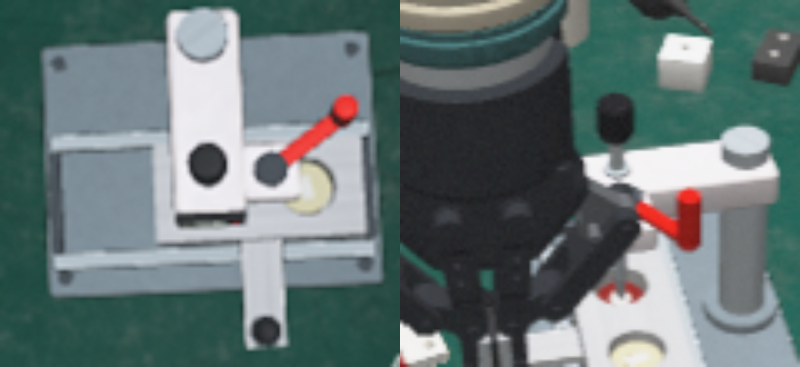

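The last picture shows the lever swung across, with its pin at top panel (345,108). That is (573, -33) against the expected locked position of (572, -32). The carriage is against the right stop, the probe tip is on red (620,290 in the side panel), and the robot is clear. I'm handing in.

```bash
python3 -c "
from h import *
print(workorder.finish_job())"
```

```text
the job is handed in; nothing more can be done
None
```

I handed the job in at about 14 s of the 51 s allowed: the carriage is at its right stop, the probe is touching the red section, the lever is swung to its locked stop, both sections are in their pockets, and the robot is clear of everything. The hand-in returned no verdict.

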